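# Scoop drawer knobs out of a narrow-mouthed jar

## Robot

A 7-joint arm with a two-finger parallel gripper is mounted at the origin on the work surface. World frame = base frame: x ahead of the robot, y to its left, z up, the work surface at z = 0. Lengths are in m, angles in rad, forces in N, time in s.
With the tool pointing down it reaches from about 0.425 to 0.925 m from the base axis. Payload 6.8 kg.
Tool frame: the origin (TCP) lies at the very end of the fingers, on their centre line; the grasp point (between the pads) lies bot.grip_point_offset behind it (bot.grip_point_offset is the distance from the TCP to the grasp point, in m); z points along the fingers, y is the line along which they close (so a half turn about z gives the same grasp; the last joint's range is limited). The gripper opens to 85 mm and grips with 20 to 120 N. Pads are 22 mm wide; open, the fingers measure 114 mm over their backs; the gripper's body (76 mm by 85 mm) begins 54 mm behind the grasp point. The pads swing forward as they close: fully open they stand 13 mm farther back than shut.
Start: joints at [1.102, 0.477, 0.022, 1.555, -0.011, 1.109, -0.083], TCP at [0.238, -0.632, 0.231] pointing down, gripper open.
Joint ranges: [-2.96, 2.96], [-0.34, 2.1], [-1.41, 1.46], [0.24, 2.44], [-1.37, 4.51], [0.17, 1.92], [-2.96, 2.96]. Speed limits (rad/s): [2.39, 2.39, 3.14, 3.14, 3.14, 3.14, 3.14].

## Interface

Orientations are given as a unit quaternion [w, x, y, z].
In Python, from station import bot, imaging gives the robot as it stands. The module is installed in compiled form; this text tells all that it offers.
- The arm moves only by the tool carry_out, never from a script. Its argument "targets" is one flat list of numbers, 5 for each row, row after row: the closure in counts, from 0 (fully open) to 255 (shut), then the shift along the world's x, y, z in mm, then the turn about the world's z in degrees. A call has 1 to 20 rows; each row shifts and turns the commanded pose from where the row before left it; what a row does not reach is not made up. A row lasts 1/10 s, in which the tool goes at most 50 mm and 8.59 degrees, less where a joint would pass 70% of its speed; a pose out of reach is approached as far as the arm can. A call is refused whole if a number of a shift passes 50 or a number of a turn 8.59, either way. A call with a gripper value outside its range is refused whole. The fingers move at their own pace and stop on an object; "newtons" is the grip in N (left out, the last holds). Time passes only in rows, so rows that do not move let the fingers close. It gives the time, the measured TCP pose, the force, the opening and the grip force at its end, in the units of the state.
- bot.get_obs(): the state, without advancing time (a new reading comes with each control period).
- imaging.read_camera(name): name is "scene" or "top" or "wrist"; returns a dict with "frame" (400x640x3 uint8, red, green, blue), "fov_y" (degrees; the focal length in pixels is half the picture's height over the tangent of half this angle, whatever the lens; pixels are square), "cx", "cy" (the principal point, pixels), "pose" (4x4, takes a point from camera to world coordinates); the wrist camera has in their place "tool_from_camera" (4x4, takes a point from camera to tool coordinates, whose origin is the TCP and whose axes are the flange's). Camera axes: x right, y up, looking along -z (the intrinsics and any distortion apply to the point x, -y, -z); pixel columns grow to the right and rows downward; lengths in m; the calibration is good to about 2 mm. The wrist camera is an equidistant fisheye: a pixel r from the principal point sees the ray r / f radians off the axis. A picture is of the moment at which its call begins: read the wrist's pose just before it. There is no depth.
- bot.hand_in(): hands the job in; it is judged then, once.
The state is a dict: "t": time; "q": joint angles; "joint_vel": joint speeds; "joint_torque": joint torques, N m; "eef_pos": TCP position; "tool_rot": TCP orientation; "contact_force": force on the tool from outside, world axes, zero at the start; "torque": the same for the moment, N m; "gripper_width": opening from 0.0 (shut) to 1.0 (fully open); "grasp_force": force on a finger pad.
Only numpy, scipy, OpenCV 4.12 (cv2) and the standard library are available. Lean on these libraries where they do the work, as an engineer would, in place of code of your own. Each camera call takes 0.05 s, during which the arm holds its last target. There are 200 camera calls.

## Task

Pick up the long-handled scoop, angle it into the glass jar, scoop up at least one of the wooden drawer knobs, lift it out in the scoop and tip it from close above into the round steel parts dish. Then stand the scoop upright on the bench again, clear of the jar and the dish; leave the dish where it stands, no knob loose on the bench and the other things on the bench undisturbed.

Things in the scene. Friction and masses are not known exactly. Their poses are not given: they have to be found in the camera images.
- scoop_grip (a point): The grip point on the handle of the loose scoop (square steel bowl, upright handle with a wooden grip, 196 mm high in all, about 0.15 kg), which stands on its flat bowl at the start. Axes of the scoop: x from the handle to the open nose, y across it, z up when it stands. The wooden grip is 18 mm wide across y and 20 mm along x; along the handle it runs from 61 mm below this point to 31 mm above it. The handle runs straight along z.
- scoop_bowl (a point): Centre of the flat underside of the scoop's bowl, same axes as scoop_grip, which lies 22.5 mm back (-x) and 164 mm up (+z) from here. The bowl is 42 mm long (x from -21 to +21) and 42 mm wide (y), of 2 mm sheet: open at the top and at the nose (+x), with a 28 mm high back wall at x = -21 and side walls sloping from 27 mm at the back to 15 mm at the nose. The handle rises from the back wall; below the wooden grip it is a flat steel strap, 3 mm thick (x) and 14 mm wide.
- jar: Open glass jar, 125 mm high, held fast in a round plywood collar (158 mm across, 18 mm high) screwed to the bench: it does not move. Origin at the centre of its underside, z up, on the bench. Floor 6 mm thick; belly 120 mm inside and 128 mm outside up to a height of 84 mm, then a shoulder up to 101 mm, then a straight neck 88 mm inside and 96 mm outside up to the rim at 125 mm.
- dish: Round steel parts dish, loose, 0.45 kg, rim 148 mm across, 32 mm high, inner floor 4 mm up and 120 mm across. Origin at the centre of its underside.
- knob1: One of seven like lacquered wooden drawer knobs that start in the jar, standing apart on its floor in one layer, one near the middle and six near the wall (slippery: friction about 0.3): a 24 mm ball with a flat 13 mm foot, 10 g. Origin at the ball's centre.
- knob2: Another knob, as knob1.
- knob3: Another knob, as knob1.
- knob4: Another knob, as knob1.
- knob5: Another knob, as knob1.
- knob6: Another knob, as knob1.
- knob7: Another knob, as knob1.
- jar_lid: Bystander: the jar's steel lid, 102 mm across and 15 mm high, lying on the bench. Origin under its centre.
- screw_pot: Bystander: small amber pot with a white cap, 38 mm across, 66 mm high. Origin under its centre.
- nippers: Bystander: end nippers lying flat, 190 mm long and 66 mm wide, 17 mm high. Origin under the pivot; x to the jaws.
- tape: Bystander: tape measure, 70 x 38 mm and 62 mm high. Origin under its centre.

How it is judged:
On the way, in this order (a step that is already met when the one before it is completed fails the run):
1. at least one knob lies in the scoop's bowl and the bowl is wholly above the jar's rim (height (world z) of scoop_bowl above 0.135 m and ((x of knob1 in the frame of scoop_bowl between -0.025 and 0.025 m and y of knob1 in the frame of scoop_bowl between -0.021 and 0.021 m and z of knob1 in the frame of scoop_bowl between 0.005 and 0.05 m) or (x of knob2 in the frame of scoop_bowl between -0.025 and 0.025 m and y of knob2 in the frame of scoop_bowl between -0.021 and 0.021 m and z of knob2 in the frame of scoop_bowl between 0.005 and 0.05 m) or (x of knob3 in the frame of scoop_bowl between -0.025 and 0.025 m and y of knob3 in the frame of scoop_bowl between -0.021 and 0.021 m and z of knob3 in the frame of scoop_bowl between 0.005 and 0.05 m) or (x of knob4 in the frame of scoop_bowl between -0.025 and 0.025 m and y of knob4 in the frame of scoop_bowl between -0.021 and 0.021 m and z of knob4 in the frame of scoop_bowl between 0.005 and 0.05 m) or (x of knob5 in the frame of scoop_bowl between -0.025 and 0.025 m and y of knob5 in the frame of scoop_bowl between -0.021 and 0.021 m and z of knob5 in the frame of scoop_bowl between 0.005 and 0.05 m) or (x of knob6 in the frame of scoop_bowl between -0.025 and 0.025 m and y of knob6 in the frame of scoop_bowl between -0.021 and 0.021 m and z of knob6 in the frame of scoop_bowl between 0.005 and 0.05 m) or (x of knob7 in the frame of scoop_bowl between -0.025 and 0.025 m and y of knob7 in the frame of scoop_bowl between -0.021 and 0.021 m and z of knob7 in the frame of scoop_bowl between 0.005 and 0.05 m))), for 0.2 s.
2. at least one knob lies in the dish (((horizontal distance between knob1 and dish below 0.068 m and height (world z) of knob1 below 0.05 m) or (horizontal distance between knob2 and dish below 0.068 m and height (world z) of knob2 below 0.05 m) or (horizontal distance between knob3 and dish below 0.068 m and height (world z) of knob3 below 0.05 m) or (horizontal distance between knob4 and dish below 0.068 m and height (world z) of knob4 below 0.05 m) or (horizontal distance between knob5 and dish below 0.068 m and height (world z) of knob5 below 0.05 m) or (horizontal distance between knob6 and dish below 0.068 m and height (world z) of knob6 below 0.05 m) or (horizontal distance between knob7 and dish below 0.068 m and height (world z) of knob7 below 0.05 m))), for 0.2 s.
At the end, for the whole second after the job is handed in: At least one knob lies at rest in the dish and every other knob is in the dish or in the jar; the scoop stands on its bowl on the bench (within 8 degrees of upright), beside the jar and the dish and not in them; the dish stands flat within 50 mm of where it was (((horizontal distance between knob1 and dish below 0.068 m and height (world z) of knob1 below 0.05 m and linear speed of knob1 below 0.05 m/s) or (horizontal distance between knob2 and dish below 0.068 m and height (world z) of knob2 below 0.05 m and linear speed of knob2 below 0.05 m/s) or (horizontal distance between knob3 and dish below 0.068 m and height (world z) of knob3 below 0.05 m and linear speed of knob3 below 0.05 m/s) or (horizontal distance between knob4 and dish below 0.068 m and height (world z) of knob4 below 0.05 m and linear speed of knob4 below 0.05 m/s) or (horizontal distance between knob5 and dish below 0.068 m and height (world z) of knob5 below 0.05 m and linear speed of knob5 below 0.05 m/s) or (horizontal distance between knob6 and dish below 0.068 m and height (world z) of knob6 below 0.05 m and linear speed of knob6 below 0.05 m/s) or (horizontal distance between knob7 and dish below 0.068 m and height (world z) of knob7 below 0.05 m and linear speed of knob7 below 0.05 m/s)) and ((horizontal distance between knob1 and dish below 0.068 m and height (world z) of knob1 below 0.05 m) or (horizontal distance between knob1 and jar below 0.06 m and height (world z) of knob1 below 0.08 m)) and ((horizontal distance between knob2 and dish below 0.068 m and height (world z) of knob2 below 0.05 m) or (horizontal distance between knob2 and jar below 0.06 m and height (world z) of knob2 below 0.08 m)) and ((horizontal distance between knob3 and dish below 0.068 m and height (world z) of knob3 below 0.05 m) or (horizontal distance between knob3 and jar below 0.06 m and height (world z) of knob3 below 0.08 m)) and ((horizontal distance between knob4 and dish below 0.068 m and height (world z) of knob4 below 0.05 m) or (horizontal distance between knob4 and jar below 0.06 m and height (world z) of knob4 below 0.08 m)) and ((horizontal distance between knob5 and dish below 0.068 m and height (world z) of knob5 below 0.05 m) or (horizontal distance between knob5 and jar below 0.06 m and height (world z) of knob5 below 0.08 m)) and ((horizontal distance between knob6 and dish below 0.068 m and height (world z) of knob6 below 0.05 m) or (horizontal distance between knob6 and jar below 0.06 m and height (world z) of knob6 below 0.08 m)) and ((horizontal distance between knob7 and dish below 0.068 m and height (world z) of knob7 below 0.05 m) or (horizontal distance between knob7 and jar below 0.06 m and height (world z) of knob7 below 0.08 m)) and angle between scoop_bowl's own z axis and vertical below 0.15 rad and height (world z) of scoop_bowl below 0.0035 m and horizontal distance between scoop_bowl and dish above 0.09 m and horizontal distance between scoop_bowl and jar above 0.09 m and angle between dish's own z axis and vertical below 0.1 rad and distance of dish from where it was at the start of the episode below 0.05 m); the robot touches nothing.
It fails at once if a knob is dropped from high up or flung (faster than 1.7 m/s, a fall of about 150 mm) (linear speed of any of knob1, knob2, knob3, knob4, knob5, knob6, knob7 above 1.7 m/s).
It fails at once if another thing on the bench (jar lid, screw pot, nippers, tape measure) is pushed more than 40 mm from its place (distance of any of jar_lid, screw_pot, nippers, tape from where it was at the start of the episode above 0.04 m).
It also fails if it takes over 72 s, if anything falls off the work surface, if the arm or the gripper's body presses on something with over 40 N, if the wrist force passes 120 N, or if a joint passes its speed limit or range.

## Working session

There is one attempt and no reset: what is moved stays moved. The work goes in short steps, Python scripts to look and compute and a tool call to move; the robot and the scene stay as the last step left them, time stands still between calls to the robot, and variables do not carry over. Pictures are saved under pics/ and viewed, at most 10 in all, crops included, and the job is handed in when it is done.

Besides the shell and the picture viewer there is one more tool, called after "Call:" by a JSON object that holds its "fn" and its "kwargs". carry_out: Moves the arm, as the interface text tells. Its arguments: {"type":"object","properties":{"targets":{"type":"array","items":{"type":"number"}},"newtons":{"type":"number"}},"required":["targets"]}

```bash
mkdir -p pics; cat > h.py <<'E'
import numpy as np,cv2
from station import bot,imaging
from scipy.spatial.transform import Rotation as R
def snap(n,fn=None):
    o=bot.get_obs(); c=imaging.read_camera(n)
    if fn: cv2.imwrite('pics/'+fn,c['frame'][:,:,::-1])
    if 'pose' not in c:
        T=np.eye(4);w,x,y,z=o['tool_rot'];T[:3,:3]=R.from_quat([x,y,z,w]).as_matrix();T[:3,3]=o['eef_pos'];c['pose']=T@c['tool_from_camera'];c['fish']=1
    c['f']=200/np.tan(np.radians(c['fov_y']/2)); return c
def ray(c,u,v):
    x,y=(u-c['cx'])/c['f'],(v-c['cy'])/c['f']
    if 'fish' in c:
        r=np.hypot(x,y);s=np.sin(r)/max(r,1e-9);d=np.array([x*s,-y*s,-np.cos(r)])
    else: d=np.array([x,-y,-1.])
    d=c['pose'][:3,:3]@d; return c['pose'][:3,3],d/np.linalg.norm(d)
def at(c,u,v,z):
    p,d=ray(c,u,v); return p+d*(z-p[2])/d[2]
def tri(*obs):
    A=0;b=0
    for c,u,v in obs:
        p,d=ray(c,u,v);M=np.eye(3)-np.outer(d,d);A=A+M;b=b+M@p
    return np.linalg.solve(A,b)
def proj(c,P):
    p=np.linalg.inv(c['pose'])@np.append(P,1);x,y,z=p[0],-p[1],-p[2]
    if 'fish' in c:
        r=np.hypot(x,y);t=np.arctan2(r,z);x,y=x/r*t,y/r*t
    else: x,y=x/z,y/z
    return c['cx']+c['f']*x,c['cy']+c['f']*y
E
python3 - <<'E'
from h import *
for n in('scene','top','wrist'):
    c=snap(n,n+'0.png');print(n,c['fov_y'],c['cx'],c['cy'],c.keys());print(c['pose'].round(3))
print(bot.grip_point_offset,bot.get_obs())
E
```

```text
scene 44.58932752802165 322.6106524579653 199.11280347373216 dict_keys(['frame', 'fov_y', 'cx', 'cy', 'pose', 'f'])
[[ 0.793 -0.521  0.314  0.921]
 [ 0.609  0.673 -0.419 -0.442]
 [ 0.007  0.524  0.852  1.009]
 [ 0.     0.     0.     1.   ]]
top 50.34982384543202 315.0339158783776 191.50826169322136 dict_keys(['frame', 'fov_y', 'cx', 'cy', 'pose', 'f'])
[[-0.013  0.991 -0.136  0.451]
 [-1.    -0.011  0.017  0.007]
 [ 0.016  0.137  0.99   0.956]
 [ 0.     0.     0.     1.   ]]
wrist 65.70646984690485 322.42895722408076 198.91817964013893 dict_keys(['frame', 'fov_y', 'cx', 'cy', 'tool_from_camera', 'pose', 'fish', 'f'])
[[ 0.353  0.895  0.273  0.307]
 [-0.936  0.338  0.1   -0.606]
 [-0.003 -0.291  0.957  0.374]
 [ 0.     0.     0.     1.   ]]
0.0187 {'t': 0.15, 'q': array([ 1.10189387,  0.47765253,  0.02236134,  1.55614365, -0.01150342,
        1.10931207, -0.08312513]), 'joint_vel': array([ 0.00045651, -0.00267247,  0.0006123 , -0.00260761, -0.00083996,
        0.00045096, -0.00146569]), 'joint_torque': array([ 2.31422491e-03, -5.96929228e+01,  1.60997149e+00, -2.81493849e+01,
        1.26607809e-02,  6.54126823e-03,  4.24295104e-05]), 'eef_pos': array([ 0.23813234, -0.63114731,  0.23055506]), 'tool_rot': array([-6.71484058e-04,  9.83773436e-01,  1.79413892e-01, -1.73815803e-04]), 'contact_force': array([0.87196762, 0.06942961, 0.09592438]), 'torque': array([-0.00689418,  0.00984152,  0.01706114]), 'grasp_force': 0.0, 'gripper_width': 0.9998850580407119}
```

View pics/top0.png

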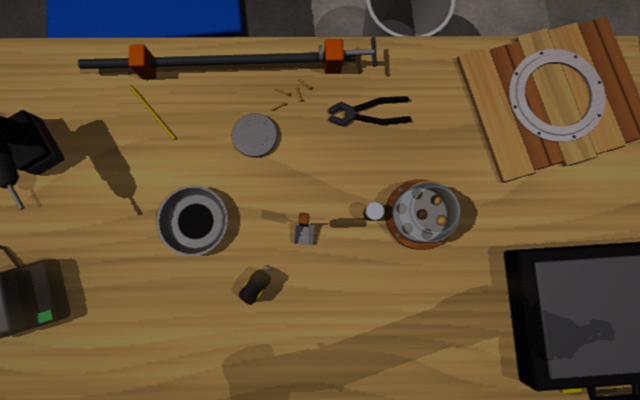

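View pics/scene0.png

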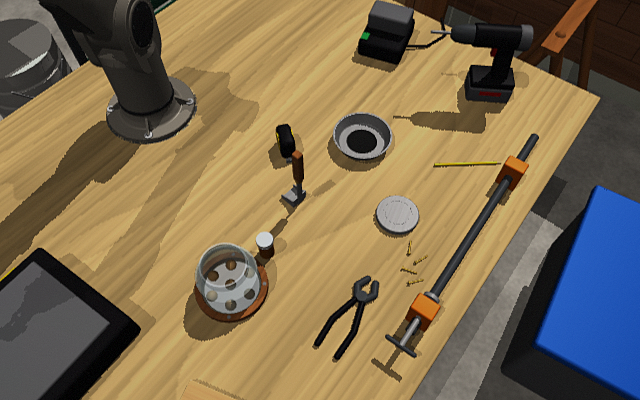

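```bash
python3 - <<'E'
import cv2,numpy as np
t=cv2.imread('pics/top0.png');s=cv2.imread('pics/scene0.png')
def cr(i,x,y,w,h,k=5):
    o=cv2.resize(i[y:y+h,x:x+w],None,fx=k,fy=k,interpolation=cv2.INTER_CUBIC)
    for a in range(0,w,10): cv2.putText(o,str(x+a),(a*k,8),0,.3,(0,255,0),1);cv2.line(o,(a*k,10),(a*k,14),(0,255,0),1)
    for a in range(10,h,10): cv2.putText(o,str(y+a),(0,a*k+3),0,.3,(0,255,0),1)
    return o
A=np.hstack([cr(t,385,170,80,80,5),cr(s,188,235,80,60+20,5)])
B=np.hstack([cr(t,275,200,80,40,5),cr(s,268,140,80,40,5)])
C=cr(s,268,140,60,70,5)
cv2.imwrite('pics/c1.png',np.vstack([A,B]))
E
```

```text
(no output)
```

View pics/c1.png

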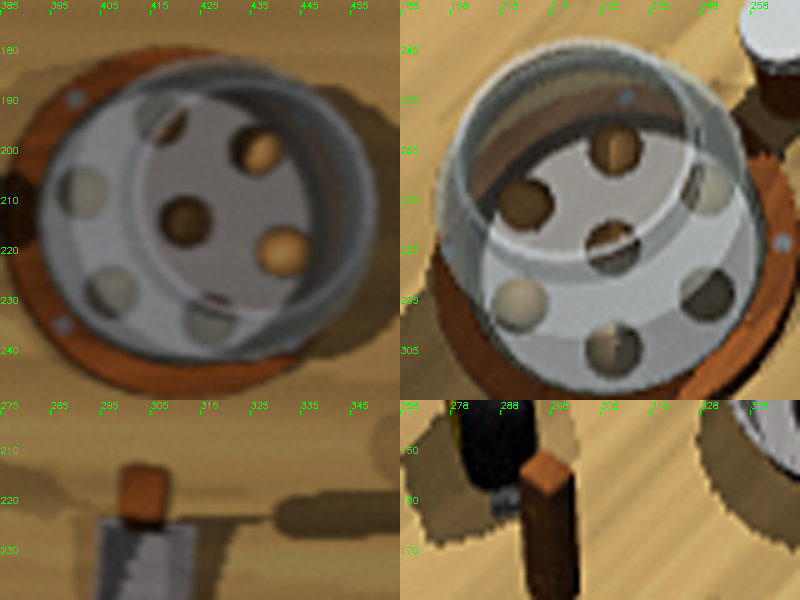

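```bash
python3 - <<'E'
from h import *
t=snap('top');s=snap('scene')
K=[(416.5,194),(436.5,200),(401,208.5),(421.5,214.5),(441.5,220.5),(406.5,228.5),(426,234)]
S=[(231,264.5),(213,276),(250,273),(230.5,284.5),(212,295.5),(249.5,294),(230.5,305)]
k=[at(t,*p,.016)[:2] for p in K];q=[at(s,*p,.016)[:2] for p in S]
for a in k:
    d=[np.linalg.norm(a-b) for b in q];j=np.argmin(d);print((a*1e3).round(),(q[j]*1e3).round(),j,tri((t,*K[[np.allclose(a,x) for x in k].index(True)]),(s,*S[j])).round(4))
print('ring',(np.mean(k,0)*1e3).round(1),(np.mean(q,0)*1e3).round(1))
# segment collar/rim by projecting given model; dish
print('bowlcorners',[ (at(t,u,v,.027)*1e3).round() for u,v in((295,224),(314,224))])
for p in((299,213),(308,213)): print('griptop',(at(t,*p,.196)*1e3).round())
print('griptop scene',(at(s,297,155,.196)*1e3).round())
z=cv2.imread('pics/scene0.png');tt=cv2.imread('pics/top0.png')
def cr(i,x,y,w,h,k=5):
    o=cv2.resize(i[y:y+h,x:x+w],None,fx=k,fy=k,interpolation=cv2.INTER_CUBIC)
    for a in range(0,w,10): cv2.putText(o,str(x+a),(a*k,8),0,.3,(0,255,0),1)
    for a in range(10,h,10): cv2.putText(o,str(y+a),(0,a*k+3),0,.3,(0,255,0),1)
    return o
def circ(im,c,P,r,col):
    for a in np.linspace(0,2*np.pi,90):
        u,v=proj(c,[P[0]+r*np.cos(a),P[1]+r*np.sin(a),P[2]]);
        if 0<=u<640 and 0<=v<400: im[int(round(v)),int(round(u))]=col
m=np.mean([k,q],(0,1)) if 0 else (np.mean(k,0)+np.mean(q,0))/2
for im,c in((tt,t),(z,s)):
    circ(im,c,(*m,.125),.048,(0,0,255));circ(im,c,(*m,.018),.079,(255,0,0))
A=np.hstack([cr(tt,380,165,90,90,4),cr(z,183,235,90,90,4)])
B=np.hstack([cr(tt,285,195,45,60,4),cr(z,270,145,45,60,4),cr(tt,150,180,90,60,4)])
B=B[:,:720]
cv2.imwrite('pics/c2.png',np.vstack([A,B]))
E
```

```text
[ 572. -236.] [ 576. -237.] 5 [ 0.5736 -0.2367  0.012 ]
[ 558. -281.] [ 560. -279.] 6 [ 0.5593 -0.28    0.0152]
[ 540. -200.] [ 544. -200.] 2 [ 0.5416 -0.2002  0.0117]
[ 526. -246.] [ 529. -246.] 3 [ 0.5271 -0.2457  0.0129]
[ 512. -289.] [ 515. -288.] 4 [ 0.5135 -0.2887  0.015 ]
[ 496. -211.] [ 498. -211.] 0 [ 0.4963 -0.2107  0.0138]
[ 483. -253.] [ 485. -255.] 1 [ 0.4835 -0.2542  0.0123]
ring [ 526.9 -245.3] [ 529.7 -245. ]
bowlcorners [array([508.,  35.,  27.]), array([507.,  -6.,  27.])]
griptop [517.  23. 196.]
griptop [517.   7. 196.]
griptop scene [514.  11. 196.]
```

View pics/c2.png

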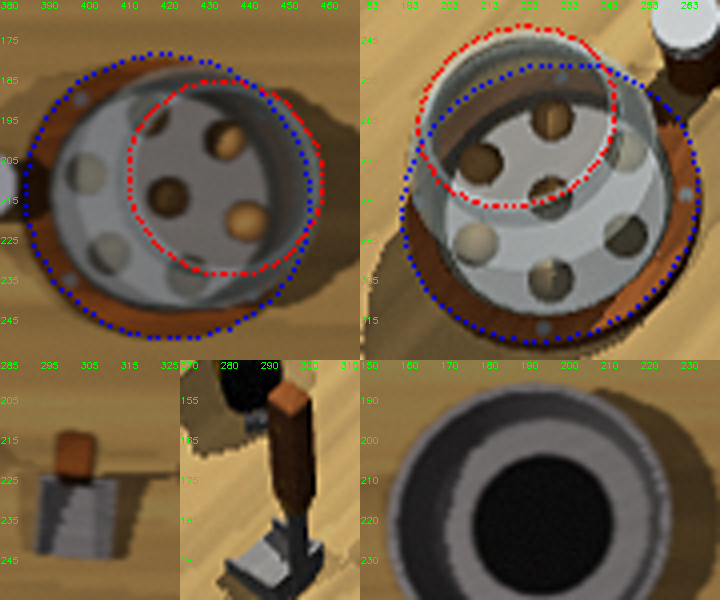

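Call:
{"fn": "carry_out", "kwargs": {"targets": [0,10,25,0,-1.7,0,16,38,0,-1.7,0,17,42,0,-1.7,0,17,42,0,-1.7,0,17,42,0,-1.7,0,17,42,0,-1.7,0,17,42,0,-1.7,0,17,42,0,-1.7,0,17,42,0,-1.7,0,17,42,0,-1.7,0,17,42,0,-1.7,0,17,42,0,-1.7,0,17,42,0,0,0,17,42,0,0,0,12,25,0,0,0,5,10,0,0,0,0,0,0,0], "newtons": 20}}

```text
t: 1.95
eef_pos: [0.4856, -0.0286, 0.2312]
tool_rot: [-0.0, 1.0, 0.004, -0.0]
contact_force: [-0.9, 0.6, -0.4]
gripper_width: 1.0
grasp_force: 0.0
```

```bash
python3 - <<'E'
from h import *
c=snap('wrist','w1.png');t=snap('top')
o=bot.get_obs();print(o['t'],o['eef_pos'],o['tool_rot'])
for P in((.509,.013,.196),(.488,.013,.0),(.466,.035,.015)):print(proj(c,P))
for p in((193,188),(193,253.5),(158,220),(227,220)):print('dish',at(t,*p,.032).round(3))
E
```

```text
2.05 [ 0.48470388 -0.03122362  0.23105532] [ 4.04020568e-04  9.99998666e-01  1.51491057e-03 -4.57529198e-04]
(np.float64(253.73793706501), np.float64(192.37259159216137))
(np.float64(288.6524742669354), np.float64(165.73602905621198))
(np.float64(269.70572764729945), np.float64(185.95911924793253))
dish [0.589 0.257 0.032]
dish [0.447 0.254 0.032]
dish [0.52  0.331 0.032]
dish [0.518 0.182 0.032]
```

View pics/w1.png

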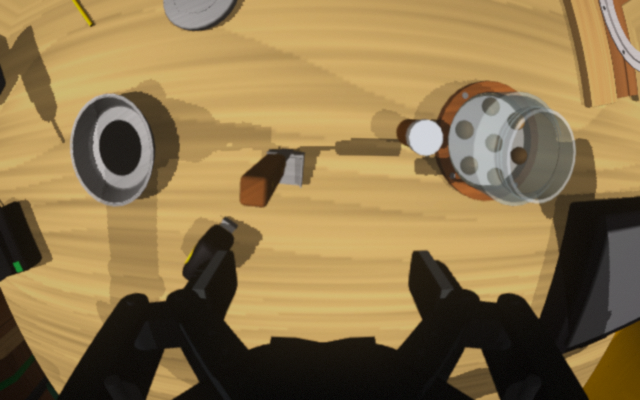

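```bash
python3 - <<'E'
from h import *
c=snap('wrist')
i=cv2.imread('pics/w1.png')[135:215,230:320];cv2.imwrite('pics/w1c.png',cv2.resize(i,None,fx=7,fy=7,interpolation=cv2.INTER_CUBIC))
for u,v,z in((302,185,.015),(304,151,.027),(304,151,0.027)):print(at(c,u,v,z).round(4))
E
```

```text
[ 0.4664 -0.0072  0.015 ]
[ 0.5092 -0.0107  0.027 ]
[ 0.5092 -0.0107  0.027 ]
```

View pics/w1c.png

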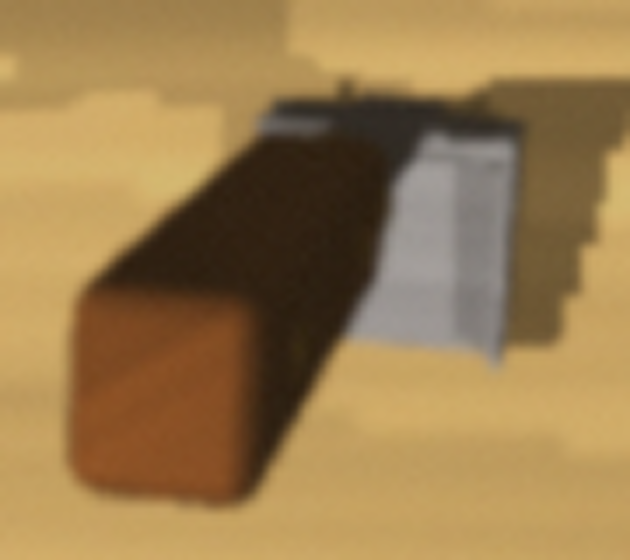

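Call:
{"fn": "carry_out", "kwargs": {"targets": [0,12,20,0,-2,0,12,23,0,-2,0,0,0,0,0,0,0,0,-20,0,0,0,0,-30,0,0,0,0,-26,0,0,0,0,-10,0,0,0,0,0,0,255,0,0,0,0,255,0,0,0,0,255,0,0,0,0,255,0,0,0,0,255,0,0,0,0,255,0,0,0,0,255,0,0,0,0], "newtons": 20}}

```text
t: 3.6
eef_pos: [0.5098, 0.0136, 0.1458]
tool_rot: [-0.0, 0.999, -0.032, 0.001]
contact_force: [-0.2, 0.2, 5.1]
gripper_width: 0.21
grasp_force: 21.5
```

Call:
{"fn": "carry_out", "kwargs": {"targets": [255,-8,1,0,0,255,-8,1,1,0,255,-8,0,1,0,255,-8,1,1,0,255,-8,0,1,0,255,0,0,0,0], "newtons": 20}}

```text
t: 4.2
eef_pos: [0.4687, 0.0165, 0.1497]
tool_rot: [0.0, 0.999, -0.032, 0.0]
contact_force: [0.5, 0.7, 7.3]
gripper_width: 0.213
grasp_force: 20.2
```

```bash
python3 - <<'E'
from h import *
t=snap('top','t2.png');s=snap('scene','s2.png')
a=cv2.imread('pics/t2.png')[190:265,270:350];b=cv2.imread('pics/s2.png')[130:210,240:320]
f=lambda i:cv2.resize(i,(400,400),interpolation=cv2.INTER_CUBIC)
cv2.imwrite('pics/c3.png',np.hstack([f(a),f(b)]))
E
```

View pics/c3.png

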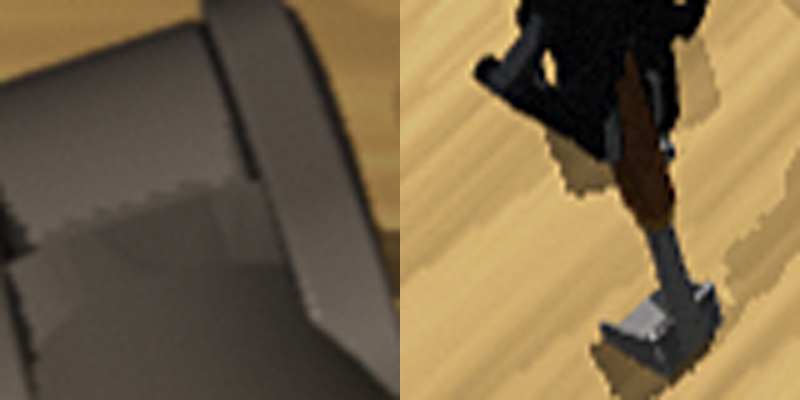

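```bash
cat >> h.py <<'E'
def scoop(P,tcp,yaw,th):
    # P in scoop_bowl frame; pivot = grip point at grasp point; th nose-down
    n=np.array([np.cos(yaw),np.sin(yaw),0]);y=np.array([-n[1],n[0],0]);z=np.array([0,0,1.])
    xs=n*np.cos(th)-z*np.sin(th);zs=z*np.cos(th)+n*np.sin(th)
    g=np.array(tcp)+[0,0,.0187]
    return g+xs*(P[0]+.0225)+y*P[1]+zs*(P[2]-.164)
E
python3 - <<'E'
from h import *
s=snap('scene');o=bot.get_obs();print(o['eef_pos'],o['t'])
for d in (0,8,12,15,18,22):
    print(d,[tuple(np.round(proj(s,scoop(P,o['eef_pos'],np.radians(176),np.radians(d))))) for P in((-.0225,0,.103),(-.021,.021,0),(-.021,-.021,0),(-.021,.021,.028),(-.021,-.021,.028),(.021,.021,.0),(.021,-.021,.015))],scoop((.021,0,0),o['eef_pos'],np.pi,np.radians(d)).round(4))
b=cv2.imread('pics/s2.png');
for P in((-.0225,0,.103),(-.021,.021,0),(-.021,-.021,0),(-.021,.021,.028),(-.021,-.021,.028),(.021,.021,.0),(.021,-.021,.015)):
    u,v=proj(s,scoop(P,o['eef_pos'],np.radians(176),np.radians(15)));b[int(round(v)),int(round(u))]=(0,0,255)
cv2.imwrite('pics/c4.png',cv2.resize(b[150:215,270:320],(500,650),interpolation=cv2.INTER_NEAREST)[:600])
E
```

```text
[0.46905826 0.01648201 0.14972758] 4.35
0 [(np.float64(285.0), np.float64(167.0)), (np.float64(281.0), np.float64(197.0)), (np.float64(293.0), np.float64(186.0)), (np.float64(280.0), np.float64(191.0)), (np.float64(292.0), np.float64(180.0)), (np.float64(268.0), np.float64(187.0)), (np.float64(280.0), np.float64(173.0))] [0.4256 0.0165 0.0044]
8 [(np.float64(287.0), np.float64(169.0)), (np.float64(287.0), np.float64(202.0)), (np.float64(299.0), np.float64(191.0)), (np.float64(286.0), np.float64(195.0)), (np.float64(298.0), np.float64(184.0)), (np.float64(275.0), np.float64(194.0)), (np.float64(286.0), np.float64(179.0))] [ 0.4488  0.0165 -0.    ]
12 [(np.float64(289.0), np.float64(170.0)), (np.float64(291.0), np.float64(204.0)), (np.float64(303.0), np.float64(193.0)), (np.float64(288.0), np.float64(197.0)), (np.float64(301.0), np.float64(186.0)), (np.float64(279.0), np.float64(197.0)), (np.float64(289.0), np.float64(182.0))] [ 0.4606  0.0165 -0.001 ]
15 [(np.float64(290.0), np.float64(171.0)), (np.float64(293.0), np.float64(206.0)), (np.float64(305.0), np.float64(195.0)), (np.float64(291.0), np.float64(198.0)), (np.float64(303.0), np.float64(187.0)), (np.float64(281.0), np.float64(199.0)), (np.float64(292.0), np.float64(184.0))] [ 0.4695  0.0165 -0.0012]
18 [(np.float64(291.0), np.float64(171.0)), (np.float64(296.0), np.float64(207.0)), (np.float64(308.0), np.float64(196.0)), (np.float64(293.0), np.float64(199.0)), (np.float64(305.0), np.float64(188.0)), (np.float64(284.0), np.float64(201.0)), (np.float64(294.0), np.float64(186.0))] [ 0.4784  0.0165 -0.001 ]
22 [(np.float64(292.0), np.float64(172.0)), (np.float64(299.0), np.float64(209.0)), (np.float64(311.0), np.float64(198.0)), (np.float64(295.0), np.float64(201.0)), (np.float64(308.0), np.float64(190.0)), (np.float64(288.0), np.float64(203.0)), (np.float64(297.0), np.float64(188.0))] [4.902e-01 1.650e-02 1.000e-04]
```

View pics/c4.png

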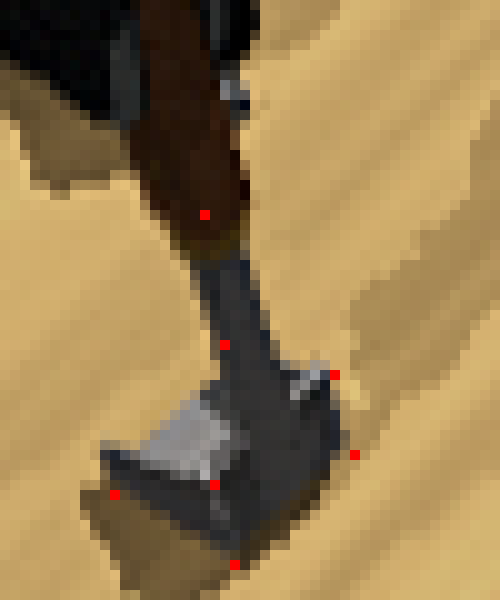

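Call:
{"fn": "carry_out", "kwargs": {"targets": [255,0,0,0,0,255,0,0,0,0,255,0,0,10,0,255,0,0,25,0,255,0,0,35,0,255,0,0,35,0,255,0,0,35,0,255,3,-12,0,3,255,5,-30,0,3,255,6,-35,0,3,255,6,-38,0,3,255,6,-40,0,3,255,6,-40,0,0,255,5,-35,0,0,255,4,-23,0,0,255,1,-12,0,0,255,0,0,0,0,255,0,0,0,0], "newtons": 60}}

```text
t: 6.15
eef_pos: [0.511, -0.2469, 0.289]
tool_rot: [-0.001, 0.995, 0.099, -0.0]
contact_force: [-0.3, -0.6, -1.3]
gripper_width: 0.202
grasp_force: 58.7
```

```bash
python3 - <<'E'
from h import *
s=snap('scene','s3.png');t=snap('top','t3.png');o=bot.get_obs();e=o['eef_pos'];print(e,o['tool_rot'])
P=[(-.0225,0,.103),(-.021,.021,0),(-.021,-.021,0),(-.021,.021,.028),(-.021,-.021,.028),(.021,.021,.0),(.021,-.021,.0),(.021,-.021,.015)]
ims=[]
for fn,c in(('s3',s),('t3',t)):
    b=cv2.imread(f'pics/{fn}.png')
    for p in P:
        u,v=proj(c,scoop(p,e,np.radians(191),np.radians(13.5)));b[int(round(v)),int(round(u))]=(0,0,255)
    u,v=map(int,proj(c,scoop((0,0,.03),e,np.radians(191),np.radians(13.5))))
    ims.append(cv2.resize(b[v-40:v+40,u-40:u+40],(400,400),interpolation=cv2.INTER_NEAREST))
cv2.imwrite('pics/c5.png',np.hstack(ims))
E
```

```text
[ 0.51136797 -0.24649126  0.28931795] [-4.66201320e-04  9.95038954e-01  9.94849454e-02 -8.91677195e-05]
```

View pics/c5.png

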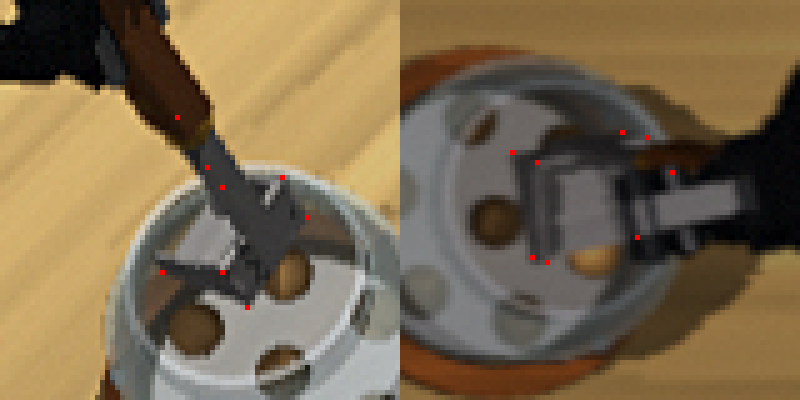

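Call:
{"fn": "carry_out", "kwargs": {"targets": [255,0,-1,-15,0,255,0,0,-25,0,255,0,0,-25,0,255,0,0,-20,0,255,0,0,-13,0,255,0,0,0,0,255,8,1.5,0,0,255,10,2,0,0,255,10,2,0,0,255,5,1,0,0,255,0,0,0,0,255,0,0,0,0], "newtons": 60}}

```text
t: 7.45
eef_pos: [0.544, -0.2431, 0.1911]
tool_rot: [-0.0, 0.995, 0.098, -0.0]
contact_force: [-1.7, -0.0, -2.5]
gripper_width: 0.201
grasp_force: 58.8
```

Call:
{"fn": "carry_out", "kwargs": {"targets": [255,0,0,-6,0,255,0,0,-6,0,255,0,0,-3,0,255,0,0,0,0,255,0,0,0,0]}}

```text
t: 7.95
eef_pos: [0.5445, -0.243, 0.1763]
tool_rot: [-0.0, 0.995, 0.098, 0.0]
contact_force: [-0.3, -0.1, -2.0]
gripper_width: 0.208
grasp_force: 58.7
```

```bash
python3 - <<'E'
from h import *
s=snap('scene','s4.png');t=snap('top','t4.png');o=bot.get_obs();e=o['eef_pos'];print(e,o['contact_force'])
b=cv2.imread('pics/s4.png')[235:325,180:270];a=cv2.imread('pics/t4.png')[170:250,385:465]
cv2.imwrite('pics/c6.png',np.hstack([cv2.resize(x,(400,400)) for x in(a,b)]))
E
```

```text
[ 0.54462435 -0.24302857  0.17655651] [ 0.46604102  0.00520944 -1.4146366 ]
```

Call:
{"fn": "carry_out", "kwargs": {"targets": [255,0,0,-2,0,255,0,0,0,0,255,-4,-1,0,0,255,-4,-0.5,0,0,255,-4,-1,0,0,255,-4,-1,0,0,255,-4,-0.5,0,0,255,-2,-0.5,0,0,255,0,0,0,0,255,0,0,0,0]}}

```text
t: 9.05
eef_pos: [0.5224, -0.2475, 0.1744]
tool_rot: [0.0, 0.995, 0.098, 0.0]
contact_force: [0.2, 0.1, -1.7]
gripper_width: 0.201
grasp_force: 58.8
```

Call:
{"fn": "carry_out", "kwargs": {"targets": [255,0,0,-3,0,255,0,0,-3,0,255,-1,0,-3,0,255,-1,0,-3,0,255,0,0,0,0,255,0,0,0,0]}}

```text
t: 9.65
eef_pos: [0.5201, -0.2475, 0.1621]
tool_rot: [-0.0, 0.995, 0.098, -0.0]
contact_force: [0.7, -0.5, -1.0]
gripper_width: 0.205
grasp_force: 58.7
```

```bash
python3 - <<'E'
from h import *
s=snap('scene','s5.png');t=snap('top','t5.png');o=bot.get_obs();e=o['eef_pos'];print(e,o['contact_force'])
b=cv2.imread('pics/s5.png')[235:325,180:270];a=cv2.imread('pics/t5.png')[170:250,385:465]
cv2.imwrite('pics/c7.png',np.hstack([cv2.resize(x,(400,400)) for x in(a,b)]))
# knob-difference: hue mask at original knob pixels vs now in scene
b0=cv2.imread('pics/scene0.png').astype(int);b1=cv2.imread('pics/s5.png').astype(int)
for n,(u,v) in dict(A=(249.5,294),B=(230.5,305),C=(250,273),D=(230.5,284.5),E=(212,295.5),F=(231,264.5),G=(213,276)).items():
    u,v=int(u),int(v);d=np.abs(b0-b1)[v-4:v+5,u-4:u+5].mean();print(n,round(d,1))
E
```

```text
[ 0.52036128 -0.24756415  0.16238513] [-0.13365405  0.03764672 -0.59402713]
A 4.5
B 5.1
C 4.7
D 13.2
E 7.7
F 11.7
G 11.5
```

Call:
{"fn": "carry_out", "kwargs": {"targets": [255,0,0,-2,0,255,0,0,-2,0,255,0,0,-1,0,255,0,0,0,0,255,0,0,0,0]}}

```text
t: 10.25
eef_pos: [0.5202, -0.2476, 0.1573]
tool_rot: [-0.0, 0.995, 0.098, -0.0]
contact_force: [-0.5, -0.2, -1.0]
gripper_width: 0.202
grasp_force: 58.7
```

Call:
{"fn": "carry_out", "kwargs": {"targets": [255,0,0,-1,0,255,0,0,0,0,255,0,0,-1,0,255,0,0,0,0,255,0,0,0,0]}}

```text
t: 10.75
eef_pos: [0.5206, -0.2476, 0.1559]
tool_rot: [0.0, 0.995, 0.098, 0.0]
contact_force: [-1.3, 0.4, 4.7]
gripper_width: 0.202
grasp_force: 59.5
```

Call:
{"fn": "carry_out", "kwargs": {"targets": [255,-3,-0.6,0,0,255,-3,-0.6,0,0,255,-3,-0.6,0,0,255,-3,-0.6,0,0,255,-3,-0.6,0,0,255,-3,-0.6,0,0,255,0,0,0,0]}}

```text
t: 11.45
eef_pos: [0.5028, -0.2514, 0.1559]
tool_rot: [0.0, 0.995, 0.098, 0.001]
contact_force: [3.6, 1.5, 5.0]
gripper_width: 0.204
grasp_force: 59.7
```

```bash
python3 - <<'E'
from h import *
s=snap('scene','s6.png');t=snap('top','t6.png');w=snap('wrist','w6.png');o=bot.get_obs();e=o['eef_pos'];print(e,o['contact_force'])
b=cv2.imread('pics/s6.png')[235:325,180:270];a=cv2.imread('pics/t6.png')[170:250,385:465]
W=cv2.imread('pics/w6.png');u,v=proj(w,(.50,-.25,.02));print(u,v)
cv2.imwrite('pics/c8.png',np.vstack([np.hstack([cv2.resize(x,(400,400),interpolation=cv2.INTER_CUBIC) for x in(a,b)]),cv2.resize(W[:400,:],(320,200)).repeat(1,0) if 0 else np.hstack([cv2.resize(W,(320,200)),np.zeros((200,480,3),np.uint8)])]))
E
```

```text
[ 0.50293488 -0.25136564  0.15588979] [3.2331396  1.11664308 6.60134224]
320.01330438792814 190.42258575261835
```

Call:
{"fn": "carry_out", "kwargs": {"targets": [255,-3,-0.6,0,0,255,-3,-0.6,0,0,255,-3,-0.6,0,0,255,-3,-0.6,0,0,255,0,0,0,0]}}

```text
t: 12.1
eef_pos: [0.4905, -0.2538, 0.1558]
tool_rot: [0.0, 0.995, 0.098, 0.001]
contact_force: [3.9, -0.0, 6.0]
gripper_width: 0.201
grasp_force: 59.7
```

```bash
python3 - <<'E'
from h import *
s=snap('scene','s6.png');t=snap('top','t6.png');w=snap('wrist','w6.png');o=bot.get_obs();e=o['eef_pos'];print(e,o['contact_force'])
b=cv2.imread('pics/s6.png')[235:325,180:270];a=cv2.imread('pics/t6.png')[170:250,385:465]
W=cv2.imread('pics/w6.png')[140:260,220:420]
cv2.imwrite('pics/c8.png',np.vstack([np.hstack([cv2.resize(x,(400,360),interpolation=cv2.INTER_CUBIC) for x in(a,b)]),np.hstack([cv2.resize(W,(400,240)),cv2.resize(cv2.imread('pics/w6.png'),(400,240))])]))
E
```

```text
[ 0.49066196 -0.25373786  0.15577302] [ 2.14054256 -0.64141852  5.74618536]
```

View pics/c8.png

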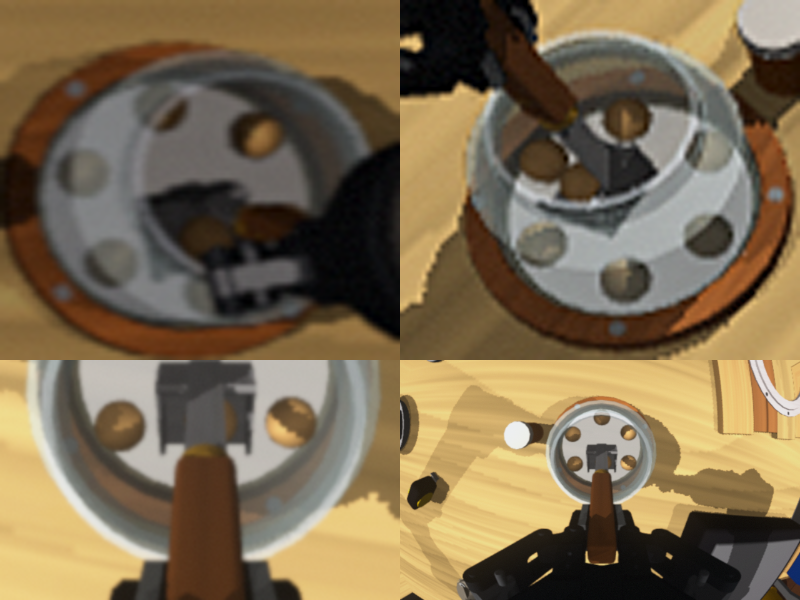

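Call:
{"fn": "carry_out", "kwargs": {"targets": [255,-3,-0.6,0,0,255,-3,-0.6,0,0,255,-2,-0.4,0,0,255,0,0,0,0], "newtons": 60}}

```text
t: 12.65
eef_pos: [0.4827, -0.2553, 0.1558]
tool_rot: [0.0, 0.995, 0.098, 0.001]
contact_force: [3.4, 0.6, 4.9]
gripper_width: 0.205
grasp_force: 59.7
```

```bash
cat > see.py <<'E'
from h import *
import sys
# brown/orange knob-like blobs in the scene crop
s=snap('scene','s_%s.png'%sys.argv[1]);t=snap('top','t_%s.png'%sys.argv[1]);w=snap('wrist','w_%s.png'%sys.argv[1])
o=bot.get_obs();print(o['t'],o['eef_pos'].round(4),o['contact_force'].round(1),o['gripper_width'])
E
python3 see.py a; python3 - <<'E'
from h import *
c=snap('scene')
print(at(c,220,280,.018).round(4),at(c,212.6,274,.016).round(4))
a=c['frame'].astype(int)[262:296:2,200:240:2]
h=cv2.cvtColor(c['frame'],cv2.COLOR_RGB2HSV)[262:296,200:240]
for r in range(0,34,2): print(262+r,''.join('#' if (h[r,k,1]>90 and h[r,k,0]<25) else '.' for k in range(40)))
E
```

```text
12.8 [ 0.4828 -0.2553  0.1558] [3.5 0.4 6.4] 0.20358068415531558
[ 0.5048 -0.2524  0.018 ] [ 0.4815 -0.2517  0.016 ]
262 .....###########..........##########....
264 .....##########...........##########....
266 ....#######...............##########....
268 ...######...................#######.....
270 ...####..######.........................
272 ...##...########........................
274 ...#...###########......................
276 .......############.....................
278 .........############...................
280 ............##########..................
282 ...............#####....................
284 .................##.....................
286 ........................................
288 ........................................
290 ........................................
292 ........................................
294 ##......................................
```

Call:
{"fn": "carry_out", "kwargs": {"targets": [255,0,0,0,0,255,0,0,0,0,255,4,0.8,0,0,255,4,0.8,-0.5,0,255,4,0.8,-0.5,0,255,4,0.8,-0.5,0,255,4,0.8,-0.5,0,255,0,0,0,0], "newtons": 20}}

```text
t: 13.65
eef_pos: [0.5014, -0.2519, 0.1545]
tool_rot: [0.0, 0.995, 0.098, -0.001]
contact_force: [-1.0, 0.4, 17.8]
gripper_width: 0.202
grasp_force: 61.3
```

```bash
cat >> h.py <<'E'
def mask(n,u0,u1,v0,v1,st=2):
    c=snap(n);h=cv2.cvtColor(c['frame'],cv2.COLOR_RGB2HSV)
    for r in range(v0,v1,st): print(r,''.join('#' if (h[r,k,1]>90 and h[r,k,0]<25) else '.' for k in range(u0,u1)))
    return c
E
python3 - <<'E'
from h import *
print(bot.get_obs()['contact_force']);mask('scene',195,245,250,300)
E
```

```text
[-1.04397518  0.35024639 17.82264112]
250 ...........#########..............................
252 ............#########............####...##........
254 .............##########..##########.......###.....
256 ..............##################.##.#..#..#...#...
258 ...##.........###############...................#.
260 .###........###############......######...........
262 ####.........##############....##########.........
264 ##........#################....##########.........
266 ##.......########.########.....##########.........
268 #.......######.......###.........#######..........
270 ........#####...##................................
272 ........##...########.............................
274 ........#...##########............................
276 ...........###########............................
278 ............###############.......................
280 ...............##############.....................
282 #...................#########.....................
284 #....................######.......................
286 #.................................................
288 ###...............................................
290 ####..............................................
292 #####.............................................
294 #######...........................................
296 #######...........................................
298 ########..........................................
```

```bash
cat >> h.py <<'E'
def tilt():
    # handle/bowl shift in wrist view vs w6 (13.5 deg)
    a=cv2.imread('pics/w6.png',0);w=snap('wrist');b=cv2.cvtColor(w['frame'],cv2.COLOR_RGB2GRAY)
    T=a[143:187,297:347];r=cv2.matchTemplate(b[80:260,260:390],T,cv2.TM_CCOEFF_NORMED);_,m,_,l=cv2.minMaxLoc(r)
    du,dv=l[0]+260-297,l[1]+80-143
    e=bot.get_obs()['eef_pos'];q=bot.get_obs()['tool_rot'];yaw=np.pi+2*np.arctan2(q[2],q[1])
    pr=[(d,np.round(np.array(proj(w,scoop((-.021,0,.028),e,yaw,np.radians(d))))-proj(w,scoop((-.021,0,.028),e,yaw,np.radians(13.5))),1)) for d in(-5,0,5,10,20,30)]
    print('tilt',m,du,dv,pr)
E
python3 - <<'E'
from h import *
tilt()
E
```

```text
tilt 0.7656927704811096 0 17 [(-5, array([ 0. , 48.3])), (0, array([ 0. , 35.2])), (5, array([ 0. , 22.1])), (10, array([0. , 9.1])), (20, array([ -0. , -16.9])), (30, array([ -0.1, -42.8]))]
```

Call:
{"fn": "carry_out", "kwargs": {"targets": [255,0,0,0,0,255,1,0.2,2,0,255,2,0.4,3,0,255,2,0.4,4,0,255,2,0.4,4,0,255,3,0.6,4,0,255,3,0.6,4,0,255,4,0.8,3,0,255,4,0.8,2,0,255,4,0.8,0,0,255,4,0.8,0,0,255,4,0.8,0,0,255,3,0.6,0,0,255,2,0.4,0,0,255,0,0,0,0], "newtons": 60}}

```text
t: 15.25
eef_pos: [0.5406, -0.2434, 0.1792]
tool_rot: [-0.0, 0.995, 0.098, -0.0]
contact_force: [0.0, -0.2, -1.9]
gripper_width: 0.2
grasp_force: 58.9
```

```bash
python3 - <<'E'
from h import *
print(bot.get_obs()['contact_force'],bot.get_obs()['eef_pos']);c=mask('scene',195,260,245,300);tilt();cv2.imwrite('pics/s7.png',c['frame'][:,:,::-1])
e=bot.get_obs()['eef_pos']
for P in((0,0,.012),(.015,0,.012),(.021,.021,.015),(.021,-.021,.015),(-.021,.021,.028),(-.021,-.021,.028)):print(P,np.round(proj(c,scoop(P,e,np.radians(191.4),np.radians(7)))))
E
```

```text
[ 0.03224222 -0.15823918 -1.90684114] [ 0.54055218 -0.24337888  0.17918402]
245 ...........................#####............###################..
247 #..........................######...............################.
249 .........##...............########.................##############
251 .......###................##########..................###########
253 ........#...................#########....#.#............#########
255 ............................##########...#####............#######
257 ............#................##########.......##...........######
259 ..................#...........##########....................#####
261 ..........#........#..........###########....................####
263 ...................#........##############....................###
265 ##.......########.............############....................###
267 #.......#######................###########....................###
269 #.......#####....................#########.....................##
271 ........####........................####........................#
273 ........##.......####...................
[... 625 characters left out ...]
..............................
293 ######..........................................................#
295 #######........................................................##
297 ########......................................................###
299 #########....................................................####
tilt 0.3308926224708557 -1 -29 [(-5, array([ 0. , 48.3])), (0, array([ 0. , 35.2])), (5, array([ 0. , 22.1])), (10, array([0. , 9.1])), (20, array([ -0. , -16.9])), (30, array([ -0.1, -42.8]))]
(0, 0, 0.012) [231. 281.]
(0.015, 0, 0.012) [226. 278.]
(0.021, 0.021, 0.015) [217. 285.]
(0.021, -0.021, 0.015) [228. 268.]
(-0.021, 0.021, 0.028) [233. 290.]
(-0.021, -0.021, 0.028) [243. 273.]
```

```bash
python3 - <<'E'
from h import *
w=snap('wrist','w7.png');e=bot.get_obs()['eef_pos']
for d in(7,13):print(d,[tuple(np.round(proj(w,scoop(P,e,np.radians(191.4),np.radians(d))))) for P in((-.021,.021,.028),(-.021,-.021,.028),(.021,.021,.015),(.021,-.021,.015),(0,0,.012))])
f=w['frame'];h=cv2.cvtColor(f,cv2.COLOR_RGB2HSV)
for r in range(130,220,2): print(r,''.join('#' if (h[r,k,1]>90 and h[r,k,0]<25) else ('k' if f[r,k].max()<75 else '.' if f[r,k].max()<150 else ' ') for k in range(280,370)))
c=snap('scene');print(at(c,214.5,278,.016))
g=c['frame'][270:294:2,206:250:2]
for r in g: print(' '.join('%3d,%3d'%(x[0],x[2]) for x in r))
E
```

```text
7 [(np.float64(346.0), np.float64(176.0)), (np.float64(298.0), np.float64(176.0)), (np.float64(344.0), np.float64(213.0)), (np.float64(300.0), np.float64(213.0)), (np.float64(322.0), np.float64(192.0))]
13 [(np.float64(347.0), np.float64(161.0)), (np.float64(297.0), np.float64(161.0)), (np.float64(344.0), np.float64(196.0)), (np.float64(300.0), np.float64(197.0)), (np.float64(322.0), np.float64(175.0))]
130 ####        #######################.............##########################################
132 ####      ..############...................................###############################
134 ######    ########..................           .................##########################
136 #############............                                  ...........####################
138 ##########.........                                              .........################
140 #######........                                                      .........############
142 ####.......                                                              .......##########
144 ##.....                 
[... 5031 characters left out ...]
,168 130,136 139,141 148,149 177,183 182,190 187,193 193,197 191,193 188,194 120,126  60, 66  84, 57 109, 78  91, 77  82, 67  85, 88 114,120 105,114 109,115 105,113 180,185
167,169 170,173 147,152 132,137 139,146 141,145 139,141 141,144 120,124  61, 65  69, 74  77, 81  82, 79  83, 74 106, 83 117,100 116,124 106,111 111,116 106,114 136,140 150,150
166,169 165,173 159,154 160,145 137,135 140,145 138,141 138,142 145,148  91, 97  53, 57  58, 60  79, 83 105,109 119,112 138,146 101,107 104,110 105,111 104,112 120,110 134,120
167,172 133,106 156,122 165,128 154,118 149,139 172,176 167,172 168,171 170,174 179,184 148,152 103,111 100,104 100,107 110,115 104,111 106,113 102,107 123,113 129,117  64, 50
```

Call:
{"fn": "carry_out", "kwargs": {"targets": [255,-2,-0.4,0,0,255,-3,-0.6,0,0,255,-2,-0.4,0,0,255,-1,-0.1,0,0,255,0,0,3,0,255,0,0,6,0,255,0,0,9,0,255,0,0,11,0,255,0,0,12,0,255,0,0,13,0,255,0,0,13,0,255,0,0,13,0,255,0,0,13,0,255,0,0,13,0,255,0,0,12,0,255,0,0,10,0,255,0,0,6,0,255,0,0,3,0,255,0,0,0,0,255,0,0,0,0]}}

```text
t: 17.45
eef_pos: [0.532, -0.245, 0.3157]
tool_rot: [-0.0, 0.995, 0.098, -0.0]
contact_force: [-0.2, -0.2, -2.3]
gripper_width: 0.202
grasp_force: 58.9
```

```bash
cat >> h.py <<'E'
def wmask():
    w=snap('wrist');o=bot.get_obs();print(o['t'],o['eef_pos'].round(4),o['contact_force'].round(1))
    f=w['frame'];h=cv2.cvtColor(f,cv2.COLOR_RGB2HSV)
    for r in range(140,216,3): print(r,''.join('#' if (h[r,k,1]>90 and h[r,k,0]<25) else ('k' if f[r,k].max()<75 else '.' if f[r,k].max()<150 else ' ') for k in range(280,370)))
E
python3 -c "
from h import *
wmask()"
```

```text
17.5 [ 0.532  -0.2449  0.3157] [ 1.3 -0.2 -2.1]
140 #   ...                                                         ............  ...........#
143   ...                                                               ..       .  .......###
146 ....               ###                                        ..#.           .   .......##
149 ...             #####.                                         .######     ..     ........
152 ..           ######..                                              #####           .......
155 ..                                                                                 .......
158 ..                  ..................kk.kkkkk.kk................                  .......
161 ..                 ...kkkkkkk..k......k.k.k.k.kkkkkkkkkkkkkk......                 .......
164 .                  .....kk.k.kkkkk...kkkkkkkk.kkkkkkkkkkkkkkkkk....                 ......
167                   ..................kkkkkk.kkkkkkk....kkk..........                 ......
170   ...        .....               ....k..kk..kkkkkk.........         ######.          .....
173   .
[... 717 characters left out ...]
 ......................   ......###
197         ........###...........#######################.......................    .....#####
200 ##         .............#..#############################k..................   .....#######
203 #####        ...........##################################..............    ....##########
206 ########         ..........##############################k..........        ##############
209 ############         ......##############################k......         #################
212 #################         .###############################.         ######################
215 #######################    ###############################.    ###########################
```

Call:
{"fn": "carry_out", "kwargs": {"targets": [255,-1,4,0,0,255,-2,10,0,0,255,-2,16,0,0,255,-2,22,0,0,255,-2,28,0,0,255,-3,33,0,0,255,-3,34,0,0,255,-3,34,0,0,255,-3,34,0,0,255,-3,33,0,0,255,-3,33,0,0,255,-3,34,0,0,255,-3,34,0,0,255,-2,33,0,0,255,-2,33,0,0,255,-2,28,0,0,255,-2,22,0,0,255,-1,16,0,0,255,-1,10,0,0,255,-1,4,0,0]}}

```text
t: 19.5
eef_pos: [0.4872, 0.2515, 0.3164]
tool_rot: [-0.0, 0.995, 0.099, -0.0]
contact_force: [0.3, 0.1, -1.0]
gripper_width: 0.204
grasp_force: 58.9
```

```bash
python3 -c "
from h import *
wmask()
s=snap('scene','s8.png')"
```

```text
19.55 [0.4874 0.2513 0.3163] [-0.4  0.1 -0.9]
140 kkkkkk...        .kkkkkkkkkkkkkkkkkkkkkkkkkkkkkkkkkkkkkkkkkkkkkkkkkkkk.              .....
143 kkkkk....        ..kkkkkkkkkkkkkkkkkkkkkkkkkkkkkkkkkkkkkkkkkkkkkkkkkk..             ......
146 kk.......          .kkkkkkkkkkkkkkkkkkkkkkkkkkkkkkkkkkkkkkkkkkkkkkkk.               ......
149 k.kk......          ..kkkkkkkkkkkkkkkkkkkkkkkkkkkkkkkkkkkkkkkkkkkk..               .......
152 k...........          ..kkkkkkkkkkkkkkkkkkkkkkkkkkkkkkkkkkkkkkkk..               .........
155 kk..kkk.....             ..kkkkkkkkkkkkkkkkkkkkkkkkkkkkkkkkkk..                ...........
158 kkk..k.kk....       .........kkkkkkkkkkkkkkkkkkkkkkkkkkkkkkk......           .............
161 ..k.kk.kkk......   ...kkkkkkkkk.kkkkkkkkkkkkkkkkkkkkkkkkkkkkkkk....        .............  
164  ..kk.kkkkk...........kkkkkkkkkkkkkkkkkkkkkkkkkkkkkkkkkkkkkkkkk....     ..............    
167    ..kkkkkkk.......................kkkkkkkkkkkkkkk....kkkk..........................     .
170 #    ....k.........              ...kkkkkkkkkkkkkkk..........      ...............     .##
173 ###  
[... 715 characters left out ...]
  .......  ########################
197 #################### .........#######################...  ......  ########################
200 ####################  .#######################################   #########################
203 ####################  #########################################  #########################
206 ##########################################################################################
209 ##########################################################################################
212 ##########################################################################################
215 ##########################################################################################
```

Call:
{"fn": "carry_out", "kwargs": {"targets": [255,0,0,-3,0,255,0,0,-6,0,255,0,0,-10,0,255,0,0,-13,0,255,0,0,-15,0,255,0,0,-15,0,255,0,0,-15,0,255,0,0,-15,0,255,0,0,-13,0,255,0,0,-10,0,255,0,0,-6,0,255,0,0,-3,0,255,0,0,-1,0,255,0,0,0,0,255,0,0,0,0]}}

```text
t: 21.1
eef_pos: [0.4886, 0.2502, 0.1918]
tool_rot: [-0.0, 0.995, 0.098, 0.0]
contact_force: [0.5, -0.2, -1.9]
gripper_width: 0.204
grasp_force: 58.9
```

```bash
python3 -c "
from h import *
wmask()
s=snap('scene','s9.png');e=bot.get_obs()['eef_pos']
print([scoop(P,e,np.radians(191.4),np.radians(8.5)).round(4) for P in((.021,.021,0),(.021,-.021,0),(-.021,0,0))])"
```

```text
21.15 [0.4886 0.2501 0.1918] [ 0.   0.5 -1.5]
140     ...kkkkkkkkkkkkkkkkkkkkkkkkkkkkkkkkkkkkkkkkkkkkkkkkkkkkkkkkkkkkkkkkkkkkkkkk.          
143    ...kkkkkkkkkkkkkkkkkkkkkkkkkkkkkkkkkkkkkkkkkkkkkkkkkkkkkkkkkkkkkkkkkkkkkkkkk.          
146     ..kkkkkkkkkkkkkkkkkkkkkkkkkkkkkkkkkkkkkkkkkkkkkkkkkkkkkkkkkkkkkkkkkkkkkkkkk..         
149     ..kkkkkkkkkkkkkkkkkkkkkkkkkkkkkkkkkkkkkkkkkkkkkkkkkkkkkkkkkkkkkkkkkkkkkkkkk.          
152    ....kkkkkkkkkkkkkkkkkkkkkkkkkkkkkkkkkkkkkkkkkkkkkkkkkkkkkkkkkkkkkkkkkkkkkkkk.          
155      ..kkkkkkkkkkkkkkkkkkkkkkkkkkkkkkkkkkkkkkkkkkkkkkkkkkkkkkkkkkkkkkkkkkkkkkkk......     
158      ...kkkkkkkkkkkkkkkkkkkkkkkkkkkkkkkkkkkkkkkkkkkkkkkkkkkkkkkkkkkkkkkkkkkkkk............
161        ...kkkkkkkkk...kkkkkkkkkkkkkkkkkkkkkkkkkkkkkkkkkkkkkkkkk...kkkkkkkkkkk.............
164  ... . ....kkkkkkkk...kkkkkkkkkkkkkkkkkkkkkkkkkkkkkkkkkkkkkkkkk...kkkkkkkkkk..............
167           ...kkkkk.................kkkkkkkkkkkkkkk....kkkk.........kkkkkkk................
170      ..........kk..              ...kkkkkkkkkkkkkk.............    .kkk...................
173    ..
[... 815 characters left out ...]
..............................
200 .kkk........................############################k.................................
203 ............................#############################k.............................   
206   .........................##############################k.........................       
209        ....................###############################....................           #
212 ##          ...............###############################k..............          #######
215 ########            .......###############################k.....              ############
[array([0.4743, 0.2258, 0.0418]), array([0.466 , 0.267 , 0.0418]), array([0.5109, 0.2546, 0.048 ])]
```

Call:
{"fn": "carry_out", "kwargs": {"targets": [255,0,0,-2,0,255,0,0,-2,0,255,0,0,0,0,255,49,9,0,0,255,49,9,0,0,255,25,5,0,0,255,0,0,0,0,255,0,0,0,0,255,0,0,0,0]}}

```text
t: 22.1
eef_pos: [0.61, 0.2731, 0.1871]
tool_rot: [0.0, 0.995, 0.099, -0.001]
contact_force: [-1.0, 0.4, -0.6]
gripper_width: 0.203
grasp_force: 58.9
```

```bash
python3 -c "
from h import *
wmask()
t=mask('top',150,240,180,262,3);mask('scene',325,400,105,175,3)"
```

```text
22.15 [0.6101 0.2731 0.1873] [ 0.3 -1.1 -2.1]
140 ##########################################################################################
143 ##########################################################################################
146 ##########################################################################################
149 ##########################################################################################
152 ##########################################################################################
155 ##########################################################################################
158 ###################################................#######################################
161 ####################..kkkkk....................kk....kkkkkk.......########################
164 ###################.............................kkkkkkkkkkkk.......#######################
167 ###################.......................k...kkk.....k.............######################
170 ##################                ......kk....kkkk..........        ######################
173 #####
[... 5295 characters left out ...]
..............................#................####.........
153 ###################.......................................#################
156 ########################.............................######################
159 #############################................##############################
162 ###########################################################################
165 ###########################################################################
168 ###########################################################################
171 ###########################################################################
174 ###########################################################################
```

Call:
{"fn": "carry_out", "kwargs": {"targets": [255,0,0,15,0,255,0,0,25,0,255,0,0,20,0,255,-5,-13,0,0,255,-10,-25,0,0,255,-14,-35,0,0,255,-14,-40,0,0,255,-14,-40,0,0,255,-14,-40,0,0,255,-14,-35,0,0,255,-10,-25,0,0,255,-5,-10,0,0,255,0,0,-20,0,255,0,0,-30,0,255,0,0,-25,0,255,0,0,-12,0,255,0,0,-4,0,255,0,0,0,0,255,0,0,0,0], "newtons": 60}}

```text
t: 24.15
eef_pos: [0.5121, 0.0103, 0.1574]
tool_rot: [-0.0, 0.995, 0.098, 0.001]
contact_force: [-0.3, 0.0, -1.2]
gripper_width: 0.201
grasp_force: 58.8
```

```bash
python3 -c "
from h import *
o=bot.get_obs();print(o['eef_pos'],o['contact_force']);s=mask('scene',325,400,120,138,3);print(at(s,358.5,129,.016))"
```

```text
[0.51214519 0.01027595 0.15736656] [-0.25544014  0.00610678 -1.15163117]
120 #############...............................................###############
123 ###########....................................................############
126 #########.....................#######............................##########
129 ########.....................#########............................#########
132 ########......................#######..............................########
135 ########...................#..#....................................########
[0.49739143 0.27652344 0.016     ]
```

Call:
{"fn": "carry_out", "kwargs": {"targets": [255,0,0,-4,0,255,0,0,-3,0,255,0,0,-1.5,0,255,0,0,0,0,255,0,0,0,0], "newtons": 20}}

```text
t: 24.7
eef_pos: [0.5119, 0.01, 0.1486]
tool_rot: [0.0, 0.995, 0.098, 0.001]
contact_force: [-0.6, 0.1, 6.1]
gripper_width: 0.203
grasp_force: 60.0
```

Call:
{"fn": "carry_out", "kwargs": {"targets": [255,3,0.6,-0.8,0,255,3,0.6,-0.6,0,255,3,0.6,-0.6,0,255,3,0.6,-0.6,0,255,3,0.6,-0.6,0,255,3,0.6,-0.6,0,255,0,0,0,0], "newtons": 20}}

```text
t: 25.4
eef_pos: [0.5307, 0.0138, 0.1455]
tool_rot: [0.0, 0.995, 0.098, 0.001]
contact_force: [-1.0, 0.4, 10.8]
gripper_width: 0.203
grasp_force: 60.3
```

```bash
cat > t.py <<'E'
from h import *
w=snap('wrist','wt.png');o=bot.get_obs();print(o['eef_pos'].round(4),o['contact_force'].round(1),o['grasp_force'])
f=w['frame'];h=cv2.cvtColor(f,cv2.COLOR_RGB2HSV)
for r in range(160,214,2): print(r,''.join('#' if (h[r,k,1]>90 and h[r,k,0]<25) else ('k' if f[r,k].max()<75 else '.' if f[r,k].max()<150 else ' ') for k in range(290,356)))
for d in(-3,0,3,6,9):print(d,[np.round(proj(w,scoop(P,o['eef_pos'],np.radians(191.4),np.radians(d)))) for P in((-.021,.021,.028),(-.021,-.021,.028),(.021,.021,.015))])
E
python3 t.py
```

```text
[0.5306 0.0139 0.1455] [-0.7 -0.2  9.8] 60.26695132255554
160 ##################################################################
162 ##################################################################
164 ##################################################################
166 ##################################################################
168 ##################################################################
170 ##################################################################
172 ##################################################################
174 ##################################################################
176 ##################################################################
178 ##########################.kkkkkkkkkkkkkk#########################
180 ###########.kkkkkkkkkkkkkkkkkkkkkkkkkkkkkkkkkkkkkkkkkk..##########
182 ##########..kkkkkkkkkkkkkkkkkkkkkkkkkkkkkkkkkkkkkkkkkk..##########
184 ##########..kkkkkkkkkkkkkkkkkkkkkkkkkkkkkkkkkkkkkkkkkkk.##########
186 ########.................kkkkkkkkkkkkkkk.....kkkk.........########
188 ########                ..kkkkkkkkkkkkkk....
[... 505 characters left out ...]
.....#########
204 #########  ............kkk#############kkk.   ......... .#########
206 #########  .............#################k..   ........ .#########
208 ########## .........#######################..............#########
210 ########## ........###########################...........#########
212 ########## .......############################k.........##########
-3 [array([346., 203.]), array([298., 203.]), array([344., 242.])]
0 [array([346., 195.]), array([298., 195.]), array([344., 233.])]
3 [array([346., 187.]), array([298., 187.]), array([344., 225.])]
6 [array([346., 179.]), array([298., 179.]), array([344., 216.])]
9 [array([346., 171.]), array([297., 172.]), array([344., 208.])]
```

Call:
{"fn": "carry_out", "kwargs": {"targets": [255,3,0.6,-0.4,0,255,3,0.6,-0.4,0,255,3,0.6,-0.3,0,255,0,0,-0.3,0,255,0,0,0,0], "newtons": 20}}

```text
t: 25.95
eef_pos: [0.5389, 0.0155, 0.1436]
tool_rot: [0.0, 0.995, 0.098, 0.0]
contact_force: [-0.4, 0.6, 7.6]
gripper_width: 0.204
grasp_force: 59.8
```

```bash
python3 t.py | grep -v "^1[67]"
```

```text
[0.5388 0.0155 0.1436] [-0.9 -0.5  8. ] 59.82925772666931
180 ##################################################################
182 ##################################################################
184 ##################################################################
186 ##########################kkkkkkkkkkkkkkk#########################
188 ###########.kkkkkkkkkkkkkkkkkkkkkkkkkkkkkkkkkkkkkkkkkk.###########
190 ##########..kkkkkkkkkkkkkkkkkkkkkkkkkkkkkkkkkkkkkkkkkkk.##########
192 ##########..kkkkkkkkkkkkkkkkkkkkkkkkkkkkkkkkkkkkkkkkkkkk##########
194 ######## ................kkkkkkkkkkkkkkkk................#########
196 ########                ..kkkkkkkkkkkkkkk................#########
198 #########................kkkkkkkkkkkkkkkk................#########
200 ######### ..............kkkkkkkkkkkkkkkkk..  ............#########
202 ######### ..............kkkkkkkkkkkkkkkkk..   ..... .....#########
204 ######### ..............kkkkkkkkkkkkkkkkk..  .......... .#########
206 #########  .............kkkkkkkkkkkkkkkkk.. .............#########
208 #########  ............kkkkkk#######kkkkkk.  ............#########
210 #########  ............kk################k.   ......... .#########
212 #########  ...........####################k...........  .#########
-3 [array([346., 202.]), array([298., 203.]), array([344., 241.])]
0 [array([346., 195.]), array([298., 195.]), array([344., 233.])]
3 [array([346., 187.]), array([298., 187.]), array([344., 225.])]
6 [array([346., 179.]), array([298., 179.]), array([344., 216.])]
9 [array([346., 171.]), array([297., 171.]), array([344., 208.])]
```

Call:
{"fn": "carry_out", "kwargs": {"targets": [255,0,0,0.8,0,255,0,0,0,0,180,0,0,0,0,150,0,0,0,0,100,0,0,0,0,0,0,0,0,0,0,0,0,0,0,0,0,0,0,0,0,0,0,0,0,0,0,0,0,0,0,0,0,10,0,0,0,0,25,0,0,0,0,35,0,0,0,0,35,0,0,0,0,30,0,0,0,0,0,0], "newtons": 20}}

```text
t: 27.6
eef_pos: [0.5408, 0.016, 0.2838]
tool_rot: [0.0, 0.995, 0.098, 0.004]
contact_force: [0.1, 0.5, 0.3]
gripper_width: 1.005
grasp_force: 0.0
```

```bash
python3 - <<'E'
from h import *
w=snap('wrist','wf.png');s=snap('scene','sf.png');t=snap('top','tf.png');o=bot.get_obs();print(o['eef_pos'],o['gripper_width'])
e=np.array([.5388,.0155,.1445]);
for P in((-.0225,0,.195),(-.021,.021,.028),(-.021,-.021,.028),(.021,.021,.015),(.021,-.021,.015)):
    q=scoop(P,e,np.radians(191.4),0);print(P,np.round(proj(w,q)),np.round(proj(s,q)))
f=w['frame'];h=cv2.cvtColor(f,cv2.COLOR_RGB2HSV)
u,v=map(int,proj(w,scoop((0,0,.05),e,np.radians(191.4),0)))
for r in range(v-40,v+60,3): print(r,''.join('#' if (h[r,k,1]>90 and h[r,k,0]<25 and f[r,k].max()>110) else ('k' if f[r,k].max()<75 else '.' if f[r,k].max()<150 else ' ') for k in range(u-50,u+50,2)))
h=cv2.cvtColor(s['frame'],cv2.COLOR_RGB2HSV);u,v=map(int,proj(s,scoop((0,0,.09),e,np.radians(191.4),0)))
print(u-35,v)
for r in range(v-40,v+40,2): print(r,''.join('k' if s['frame'][r,k].max()<75 else '.' if s['frame'][r,k].max()<150 else ' ' for k in range(u-35,u+35)))
E
```

```text
[0.5379534  0.01523696 0.27836048] 0.9988210251280528
(-0.0225, 0, 0.195) [322. 206.] [308. 160.]
(-0.021, 0.021, 0.028) [338. 168.] [304. 209.]
(-0.021, -0.021, 0.028) [306. 168.] [313. 195.]
(0.021, 0.021, 0.015) [337. 196.] [289. 205.]
(0.021, -0.021, 0.015) [307. 196.] [297. 192.]
147 ##################################################
150 ##################################################
153 ##################################################
156 ##################################################
159 ##################################################
162 ##################################################
165 ##################.kkkkkkkkkkkkkk.################
168 ################# .....kkkkkk.....################
171 ##################....kkkkkkk.....################
174 ##################....kkkkkkkk....################
177 ##################....kkkkkkkk.......#############
180 ##################...kkkkkkkkk.......#############
183 ##################...kkkkkkkkk....################
186 ##################...kkkkkkkkk....################
189 ##################...kkkkkkkkkk...######
[... 3330 characters left out ...]
                             ..kkkkkk                     
206                            k.....         .kkkkk.                     
208                           .kkkkkkkk....  .kkkkk.                      
210                          ......kkkkkkkkkkkkkkk.                       
212                           ........kkkkkkkkkkk                         
214                              ...........kkk.                          
216                               ............                            
218                                   ......                              
220                                     ..                                
222                                   ...
```

```bash
python3 -c "
from station import bot
print(bot.hand_in())"
```

```text
the job is handed in; nothing more can be done
None
```

I handed the job in at about 28 s of the 72 s. One knob lies in the dish and the scoop stands upright on the bench, clear of jar and dish. No verdict came back. I checked the last steps from pixel data only, since all ten picture views were used, and did not check the other six knobs, the dish or the bystanders again at the end.

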